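# Shake the control knobs evenly into the kitting tray

### The job

Push the shaker's red lid fully home while it stands on its mat, pressing gently, then pick the shaker up, tip it low over the three-bay tray and shake its six knobs out evenly, so that no bay stays empty and none gets more than three. Finally stand the emptied shaker upright, wholly on the blue mat, and let go. Never touch the knobs with the fingers, and leave the other things where they are.

Things in the scene. Friction and masses are not known exactly. Their poses are not given: they have to be found in the camera images.
- mat: Fixed blue rubber mat, 190 (x) x 110 (y) x 4 mm, lying on the bench; origin at the centre of its underside on the bench (its top is 4 mm higher), z up.
- tray: Fixed wooden tray, 160 (x) x 255 (y) x 40 mm tall, walls and floor 5 mm. Two 5 mm dividers as tall as its walls part it along its y axis into three equal open bays about 78 mm (y) by 150 mm (x), centred at y = -83, 0 and +83 mm. Origin at the centre of its underside, z up.
- shaker: Loose clear box with a white foot, 150 (x) x 38 (y) x 50 mm tall, 0.25 to 0.33 kg filled. The -x end (orange edges) is open, the +x end closed. Inner floor 10 mm above the underside, walls 4 mm, channel 30 mm wide, 34 mm high; knobs in single file. Grip it across its 38 mm width at the middle. Origin: centre of its underside, z up. Starts on the mat, mouth roughly away from the robot.
- mouth (a point): Middle of the mouth edge of the shaker's inner floor, (-75, 0, 10) mm in the shaker's frame. The mouth has no lip: knobs slide out once it is tipped mouth-down by some 25 to 40 degrees (friction varies), or earlier if shaken along its length; a steep tip lets the whole row run out.
- tail (a point): Middle of the shaker's closed end face, (75, 0, 10) mm in the shaker's frame.
- lid (a joint): Height (m) of the shaker's red lid above its fully seated position: 0 is home, up to 0.009 raised. It starts raised by several mm, stays where it is by friction and takes about 6 N to push straight down, then stops hard.
- lid_top (a point): Middle of the top of the red lid's raised pad (60 x 20 mm), above the middle of the shaker; when seated it is 58 mm above the shaker's underside. The lid plate is 128 x 30 mm, narrower than the shaker, so the shaker's sides stay free to grip.
- knob0: Loose black control knob, a plain cylinder 20 mm across and 15 mm tall with a silver top, 15 g; origin at its centre, z along its axis. Starts inside the shaker.
- knob1: Loose black control knob, a plain cylinder 20 mm across and 15 mm tall with a silver top, 15 g; origin at its centre, z along its axis. Starts inside the shaker.
- knob2: Loose black control knob, a plain cylinder 20 mm across and 15 mm tall with a silver top, 15 g; origin at its centre, z along its axis. Starts inside the shaker.
- knob3: Loose black control knob, a plain cylinder 20 mm across and 15 mm tall with a silver top, 15 g; origin at its centre, z along its axis. Starts inside the shaker.
- knob4: Loose black control knob, a plain cylinder 20 mm across and 15 mm tall with a silver top, 15 g; origin at its centre, z along its axis. Starts inside the shaker.
- knob5: Loose black control knob, a plain cylinder 20 mm across and 15 mm tall with a silver top, 15 g; origin at its centre, z along its axis. Starts inside the shaker.
- mug: Bystander: white mug, 80 mm wide, 90 mm tall; origin at the middle of its underside.
- spool: Bystander: green solder spool, 60 mm wide, 50 mm tall; origin at the middle of its underside.
- screwdriver: Bystander: screwdriver with a red handle, 190 mm long, lying down; origin at its middle, at bench height, x along it.
- meter: Bystander: yellow handheld meter, 150 x 80 x 34 mm (about 40 mm with its dial); origin at the middle of its underside.
- wrench: Bystander: steel wrench, 170 mm long, lying down; origin at its middle, at bench height, x along it.

How it is judged:
On the way, in this order (a step that is already met when the one before it is completed fails the run):
1. the lid is pressed fully home (within 2 mm) while the shaker stands on its mat (value of joint lid below 0.002 m and z of shaker in the frame of mat below 0.009 m), for 0.1 s.
2. the held shaker is tipped by 12 degrees or more with its mouth over the tray, less than 200 mm above the bench (x of mouth in the frame of tray between -0.085 and 0.085 m and y of mouth in the frame of tray between -0.13 and 0.13 m and angle between shaker's own z axis and vertical above 0.2 rad and height (world z) of mouth below 0.2 m and contact force between the fingers and shaker above 1 N), for 0.1 s.
At the end, for the whole second after the job is handed in: All six knobs lie at rest in the tray, at least one and at most three in each of its three bays, none on top of a wall; the shaker stands upright (within 6 degrees) at rest on the mat, both ends within the mat's outline (2 mm to spare sideways, 5 mm lengthways), with its lid home (within 2 mm) (all of step 1 and x of knob0 in the frame of tray between -0.078 and 0.078 m and y of knob0 in the frame of tray between -0.125 and 0.125 m and z of knob0 in the frame of tray between 0 and 0.036 m and linear speed of each of knob0, knob1, knob2, knob3, knob4, knob5 below 0.03 m/s and x of knob1 in the frame of tray between -0.078 and 0.078 m and y of knob1 in the frame of tray between -0.125 and 0.125 m and z of knob1 in the frame of tray between 0 and 0.036 m and x of knob2 in the frame of tray between -0.078 and 0.078 m and y of knob2 in the frame of tray between -0.125 and 0.125 m and z of knob2 in the frame of tray between 0 and 0.036 m and x of knob3 in the frame of tray between -0.078 and 0.078 m and y of knob3 in the frame of tray between -0.125 and 0.125 m and z of knob3 in the frame of tray between 0 and 0.036 m and x of knob4 in the frame of tray between -0.078 and 0.078 m and y of knob4 in the frame of tray between -0.125 and 0.125 m and z of knob4 in the frame of tray between 0 and 0.036 m and x of knob5 in the frame of tray between -0.078 and 0.078 m and y of knob5 in the frame of tray between -0.125 and 0.125 m and z of knob5 in the frame of tray between 0 and 0.036 m and (y of knob0 in the frame of tray above 0.0416 m or y of knob1 in the frame of tray above 0.0416 m or y of knob2 in the frame of tray above 0.0416 m or y of knob3 in the frame of tray above 0.0416 m or y of knob4 in the frame of tray above 0.0416 m or y of knob5 in the frame of tray above 0.0416 m) and not (y of each of knob0, knob1, knob2, knob3 in the frame of tray above 0.0416 m or y of each of knob0, knob1, knob2, knob4 in the frame of tray above 0.0416 m or y of each of knob0, knob1, knob2, knob5 in the frame of tray above 0.0416 m or y of each of knob0, knob1, knob3, knob4 in the frame of tray above 0.0416 m or y of each of knob0, knob1, knob3, knob5 in the frame of tray above 0.0416 m or y of each of knob0, knob1, knob4, knob5 in the frame of tray above 0.0416 m or y of each of knob0, knob2, knob3, knob4 in the frame of tray above 0.0416 m or y of each of knob0, knob2, knob3, knob5 in the frame of tray above 0.0416 m or y of each of knob0, knob2, knob4, knob5 in the frame of tray above 0.0416 m or y of each of knob0, knob3, knob4, knob5 in the frame of tray above 0.0416 m or y of each of knob1, knob2, knob3, knob4 in the frame of tray above 0.0416 m or y of each of knob1, knob2, knob3, knob5 in the frame of tray above 0.0416 m or y of each of knob1, knob2, knob4, knob5 in the frame of tray above 0.0416 m or y of each of knob1, knob3, knob4, knob5 in the frame of tray above 0.0416 m or y of each of knob2, knob3, knob4, knob5 in the frame of tray above 0.0416 m) and (y of knob0 in the frame of tray between -0.0416 and 0.0416 m or y of knob1 in the frame of tray between -0.0416 and 0.0416 m or y of knob2 in the frame of tray between -0.0416 and 0.0416 m or y of knob3 in the frame of tray between -0.0416 and 0.0416 m or y of knob4 in the frame of tray between -0.0416 and 0.0416 m or y of knob5 in the frame of tray between -0.0416 and 0.0416 m) and not ((y of knob0 in the frame of tray between -0.0416 and 0.0416 m and y of knob1 in the frame of tray between -0.0416 and 0.0416 m and y of knob2 in the frame of tray between -0.0416 and 0.0416 m and y of knob3 in the frame of tray between -0.0416 and 0.0416 m) or (y of knob0 in the frame of tray between -0.0416 and 0.0416 m and y of knob1 in the frame of tray between -0.0416 and 0.0416 m and y of knob2 in the frame of tray between -0.0416 and 0.0416 m and y of knob4 in the frame of tray between -0.0416 and 0.0416 m) or (y of knob0 in the frame of tray between -0.0416 and 0.0416 m and y of knob1 in the frame of tray between -0.0416 and 0.0416 m and y of knob2 in the frame of tray between -0.0416 and 0.0416 m and y of knob5 in the frame of tray between -0.0416 and 0.0416 m) or (y of knob0 in the frame of tray between -0.0416 and 0.0416 m and y of knob1 in the frame of tray between -0.0416 and 0.0416 m and y of knob3 in the frame of tray between -0.0416 and 0.0416 m and y of knob4 in the frame of tray between -0.0416 and 0.0416 m) or (y of knob0 in the frame of tray between -0.0416 and 0.0416 m and y of knob1 in the frame of tray between -0.0416 and 0.0416 m and y of knob3 in the frame of tray between -0.0416 and 0.0416 m and y of knob5 in the frame of tray between -0.0416 and 0.0416 m) or (y of knob0 in the frame of tray between -0.0416 and 0.0416 m and y of knob1 in the frame of tray between -0.0416 and 0.0416 m and y of knob4 in the frame of tray between -0.0416 and 0.0416 m and y of knob5 in the frame of tray between -0.0416 and 0.0416 m) or (y of knob0 in the frame of tray between -0.0416 and 0.0416 m and y of knob2 in the frame of tray between -0.0416 and 0.0416 m and y of knob3 in the frame of tray between -0.0416 and 0.0416 m and y of knob4 in the frame of tray between -0.0416 and 0.0416 m) or (y of knob0 in the frame of tray between -0.0416 and 0.0416 m and y of knob2 in the frame of tray between -0.0416 and 0.0416 m and y of knob3 in the frame of tray between -0.0416 and 0.0416 m and y of knob5 in the frame of tray between -0.0416 and 0.0416 m) or (y of knob0 in the frame of tray between -0.0416 and 0.0416 m and y of knob2 in the frame of tray between -0.0416 and 0.0416 m and y of knob4 in the frame of tray between -0.0416 and 0.0416 m and y of knob5 in the frame of tray between -0.0416 and 0.0416 m) or (y of knob0 in the frame of tray between -0.0416 and 0.0416 m and y of knob3 in the frame of tray between -0.0416 and 0.0416 m and y of knob4 in the frame of tray between -0.0416 and 0.0416 m and y of knob5 in the frame of tray between -0.0416 and 0.0416 m) or (y of knob1 in the frame of tray between -0.0416 and 0.0416 m and y of knob2 in the frame of tray between -0.0416 and 0.0416 m and y of knob3 in the frame of tray between -0.0416 and 0.0416 m and y of knob4 in the frame of tray between -0.0416 and 0.0416 m) or (y of knob1 in the frame of tray between -0.0416 and 0.0416 m and y of knob2 in the frame of tray between -0.0416 and 0.0416 m and y of knob3 in the frame of tray between -0.0416 and 0.0416 m and y of knob5 in the frame of tray between -0.0416 and 0.0416 m) or (y of knob1 in the frame of tray between -0.0416 and 0.0416 m and y of knob2 in the frame of tray between -0.0416 and 0.0416 m and y of knob4 in the frame of tray between -0.0416 and 0.0416 m and y of knob5 in the frame of tray between -0.0416 and 0.0416 m) or (y of knob1 in the frame of tray between -0.0416 and 0.0416 m and y of knob3 in the frame of tray between -0.0416 and 0.0416 m and y of knob4 in the frame of tray between -0.0416 and 0.0416 m and y of knob5 in the frame of tray between -0.0416 and 0.0416 m) or (y of knob2 in the frame of tray between -0.0416 and 0.0416 m and y of knob3 in the frame of tray between -0.0416 and 0.0416 m and y of knob4 in the frame of tray between -0.0416 and 0.0416 m and y of knob5 in the frame of tray between -0.0416 and 0.0416 m)) and (y of knob0 in the frame of tray below -0.0416 m or y of knob1 in the frame of tray below -0.0416 m or y of knob2 in the frame of tray below -0.0416 m or y of knob3 in the frame of tray below -0.0416 m or y of knob4 in the frame of tray below -0.0416 m or y of knob5 in the frame of tray below -0.0416 m) and not (y of each of knob0, knob1, knob2, knob3 in the frame of tray below -0.0416 m or y of each of knob0, knob1, knob2, knob4 in the frame of tray below -0.0416 m or y of each of knob0, knob1, knob2, knob5 in the frame of tray below -0.0416 m or y of each of knob0, knob1, knob3, knob4 in the frame of tray below -0.0416 m or y of each of knob0, knob1, knob3, knob5 in the frame of tray below -0.0416 m or y of each of knob0, knob1, knob4, knob5 in the frame of tray below -0.0416 m or y of each of knob0, knob2, knob3, knob4 in the frame of tray below -0.0416 m or y of each of knob0, knob2, knob3, knob5 in the frame of tray below -0.0416 m or y of each of knob0, knob2, knob4, knob5 in the frame of tray below -0.0416 m or y of each of knob0, knob3, knob4, knob5 in the frame of tray below -0.0416 m or y of each of knob1, knob2, knob3, knob4 in the frame of tray below -0.0416 m or y of each of knob1, knob2, knob3, knob5 in the frame of tray below -0.0416 m or y of each of knob1, knob2, knob4, knob5 in the frame of tray below -0.0416 m or y of each of knob1, knob3, knob4, knob5 in the frame of tray below -0.0416 m or y of each of knob2, knob3, knob4, knob5 in the frame of tray below -0.0416 m) and x of mouth in the frame of mat between -0.1 and 0.1 m and y of mouth in the frame of mat between -0.057 and 0.057 m and x of tail in the frame of mat between -0.1 and 0.1 m and y of tail in the frame of mat between -0.057 and 0.057 m and angle between shaker's own z axis and vertical below 0.1 rad and linear speed of shaker below 0.02 m/s); the robot touches nothing.
It fails at once if the lid is pressed with more than 80 N (contact force between the fingers and lid above 80 N).
It fails at once if the fingers touch a knob (contact force between the fingers and knob0 above 0.5 N or contact force between the fingers and knob1 above 0.5 N or contact force between the fingers and knob2 above 0.5 N or contact force between the fingers and knob3 above 0.5 N or contact force between the fingers and knob4 above 0.5 N or contact force between the fingers and knob5 above 0.5 N).
It fails at once if a bystander is moved by more than 30 mm (distance of any of mug, spool, screwdriver, meter, wrench from where it was at the start of the episode above 0.03 m).
It also fails if it takes over 72 s, if anything falls off the work surface, if the arm or the gripper's body presses on something with over 40 N, if the wrist force passes 120 N, or if a joint passes its speed limit or range.

### The arm

A 6-joint arm with a two-finger parallel gripper is mounted at the origin on the work surface. World frame = base frame: x ahead of the robot, y to its left, z up, the work surface at z = 0. Lengths are in m, angles in rad, forces in N, time in s.
With the tool pointing down it reaches from about 0.4 to 0.825 m from the base axis. Payload 7 kg.
Tool frame: the origin (TCP) lies at the very end of the fingers, on their centre line; the grasp point (between the pads) lies 19 mm behind it; z points along the fingers, y is the line along which they close (so a half turn about z gives the same grasp; the last joint's range is limited). The gripper opens to 88 mm and grips with 3 to 60 N. Pads are 19 mm wide; open, the fingers measure 130 mm over their backs; the gripper's body (78 mm by 193 mm) begins 47 mm behind the grasp point.
Start: joints at [-0.981, 0.359, 0.012, 0, -1.224, -0.288], TCP at [0.201, -0.644, 0.227] pointing down, gripper open.
Joint ranges: [-3.07, 3.07], [-1.43, 2.12], [-1.02, 1.25], [-3.03, 1.67], [-3.05, -0], [-3.03, 3.03]. Speed limits (rad/s): [2.39, 2.39, 3.01, 3.14, 3.14, 3.14].

### API

Orientations are given as [roll, pitch, yaw] about the fixed x, y, z axes, in that order (R = Rz(yaw) Ry(pitch) Rx(roll)).
In Python, from station import * gives the robot as it stands.
- The arm moves only by the tool servo_tool, never from a script. Its argument "moves" is a list of rows, each an object of numbers: "jaw": the opening, from 0 (shut) to 1 (fully open); "dx", "dy", "dz": the shift along the world's x, y, z in m; "roll": the turn about the world's z in degrees. A call has exactly 10 rows; each row shifts and turns the commanded pose from where the row before left it; what a row does not reach is not made up. A row lasts 1/8 s, in which the tool goes at most 62.5 mm and 10.7 degrees, less where a joint would pass 70% of its speed; a pose out of reach is approached as far as the arm can. A call with a gripper value outside its range is refused whole. The fingers move at their own pace and stop on an object; "newtons" is the grip in N (left out, the last holds). Time passes only in rows, so rows that do not move let the fingers close, or fill a call up. It gives the time, the measured TCP pose, the force, the opening and the grip force at its end, in the units of the state.
- get_state(): the state, without advancing time (a new reading comes with each control period).
- grab_frame(name): name is "side" or "top"; returns (picture, depth): 420x560x3 uint8, red, green, blue; 420x560 float32, m along the optical axis (not along the pixel's ray), 0 where there is no reading.
- calibration(name): a dict with "intrinsics" (3x3 intrinsics, pixels), "k1" (the pictures are not rectified: a ray, as slopes to the right and down, at radius r is drawn at 1 + k1 r^2 times it, then the intrinsics apply), "R" (3x3) and "t" (3): a world point X has camera coordinates R X + t. Camera axes: x right, y down, z forward; pixel columns grow to the right and rows downward; lengths in m; the calibration is good to about 2 mm. A picture is of the moment at which its call begins. calibration takes no time and is no camera call.
- job_done(): hands the job in; it is judged then, once.
The state is a dict: "t": time; "q": joint angles; "qd": joint speeds; "joint_efforts": joint torques, N m; "eef_pos": TCP position; "ee_rot": TCP orientation; "force": force on the tool from outside, world axes, zero at the start; "moment": the same for the moment, N m; "width": finger opening in m; "gripper_force": force on a finger pad.
Only numpy, scipy, OpenCV 4.12 (cv2) and the standard library are available. Lean on these libraries where they do the work, as an engineer would, in place of code of your own. Each camera call takes 0.05 s, during which the arm holds its last target. There are 200 camera calls.

## Working session

There is one attempt and no reset: what is moved stays moved. The work goes in short steps, Python scripts to look and compute and a tool call to move; the robot and the scene stay as the last step left them, time stands still between calls to the robot, and variables do not carry over. Pictures are saved under pics/ and viewed, at most 10 in all, crops included, and the job is handed in when it is done.

Besides the shell and the picture viewer there is one more tool, called by a JSON object that holds its "op" and its "data". servo_tool: Moves the arm, as the interface text tells. Its arguments: {"type":"object","properties":{"moves":{"type":"array","items":{"type":"object","properties":{"jaw":{"type":"number"},"dx":{"type":"number"},"dy":{"type":"number"},"dz":{"type":"number"},"roll":{"type":"number"}}}},"newtons":{"type":"number"}},"required":["moves"]}

```bash
mkdir -p pics; cat > h.py <<'E'
from station import *
import numpy as np, cv2
def snap(n,name,crop=None,s=1):
    im,d=grab_frame(n); o=im[:,:,::-1]
    np.savez('pics/'+name+'.npz',im=im,d=d)
    if crop: x0,y0,x1,y1=crop; o=o[y0:y1,x0:x1]
    o=cv2.resize(o,None,fx=s,fy=s,interpolation=cv2.INTER_CUBIC); cv2.imwrite('pics/'+name+'.png',o)
    return im,d
def ray(n,u,v):
    c=calibration(n);K=np.array(c['intrinsics']);k=c['k1']
    R=np.array(c['R']);t=np.array(c['t'])
    y=np.array([(u-K[0,2])/K[0,0],(v-K[1,2])/K[1,1]]);x=y.copy()
    for _ in range(20): x=y/(1+k*(x@x))
    return -R.T@t, R.T@np.array([x[0],x[1],1])
def at_z(n,u,v,z):
    o,r=ray(n,u,v); return o+r*(z-o[2])/r[2]
def at_d(n,u,v,d):
    o,r=ray(n,u,v); return o+r*d
def proj(n,X):
    c=calibration(n);K=np.array(c['intrinsics']);p=np.array(c['R'])@X+np.array(c['t']);x=p[:2]/p[2]
    x=x*(1+c['k1']*(x@x)); return K[0,0]*x[0]+K[0,2],K[1,1]*x[1]+K[1,2]
E
python3 - <<'E'
from h import *
a,_=snap('top','top0'); b,_=snap('side','side0')
cv2.imwrite('pics/both0.png',cv2.resize(np.hstack([a,b])[:,:,::-1],(800,300),interpolation=cv2.INTER_AREA))
cv2.imwrite('pics/top0b.png',cv2.resize(a[:,:,::-1],(800,600),interpolation=cv2.INTER_CUBIC))
cv2.imwrite('pics/side0b.png',cv2.resize(b[:,:,::-1],(800,600),interpolation=cv2.INTER_CUBIC))
for n in('top','side'):
    o,r=ray(n,280,210);print(n,o.round(3),r.round(3))
print(get_state())
E
```

```text
top [ 0.363 -0.02   1.164] [ 0.19  -0.    -0.982]
side [0.375 1.04  0.889] [ 0.145 -0.779 -0.611]
{'t': 0.1, 'q': array([-9.80907632e-01,  3.59357333e-01,  1.11498360e-02, -3.08148014e-04,
       -1.22410640e+00, -2.88079296e-01]), 'qd': array([ 7.55687779e-05, -2.63569942e-03,  1.64912935e-03,  1.30214060e-03,
        9.56252237e-04, -1.47917235e-04]), 'joint_efforts': array([-2.38335007e-03, -5.84163237e+01,  2.93752205e+01,  7.01561719e+00,
        1.01577325e-02, -6.38546658e-05]), 'eef_pos': array([ 0.20047135, -0.64408217,  0.22568896]), 'ee_rot': array([ 3.14005531e+00, -1.53444019e-04, -2.83988806e+00]), 'force': array([0.09803738, 1.24108392, 0.22289471]), 'moment': array([ 0.01132876, -0.0094967 ,  0.02676359]), 'gripper_force': 0.0, 'width': 0.08814152988617044}
```

View pics/top0b.png

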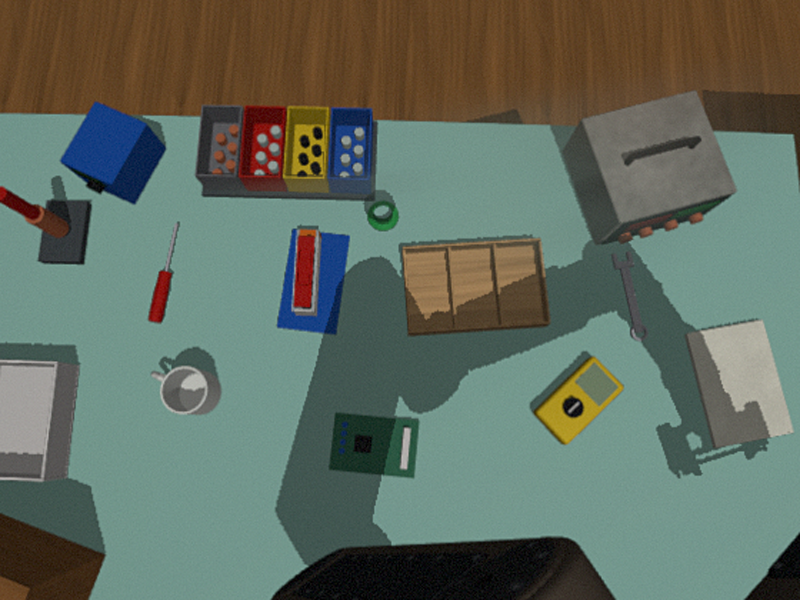

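View pics/side0b.png

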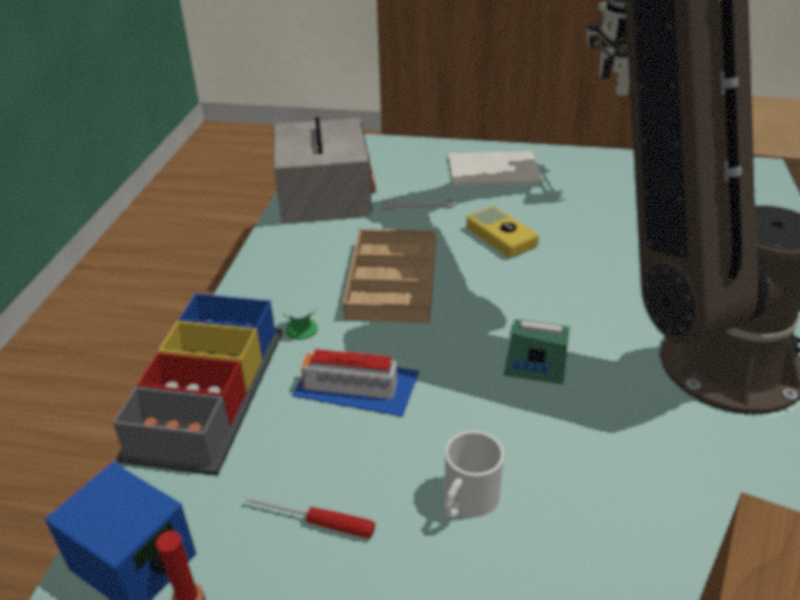

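```bash
python3 - <<'E'
from h import *
a=np.load('pics/top0.npz')['im'][:,:,::-1];b=np.load('pics/side0.npz')['im'][:,:,::-1]
t=cv2.resize(a[155:240,190:390],None,fx=4,fy=4,interpolation=cv2.INTER_CUBIC)
s=cv2.resize(b[235:295,200:333],None,fx=4,fy=4,interpolation=cv2.INTER_CUBIC)
c=np.zeros((600,800,3),np.uint8);c[:340]=t;c[345:585,:532]=s
cv2.imwrite('pics/crop0.png',c)
E
```

```text
(no output)
```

View pics/crop0.png

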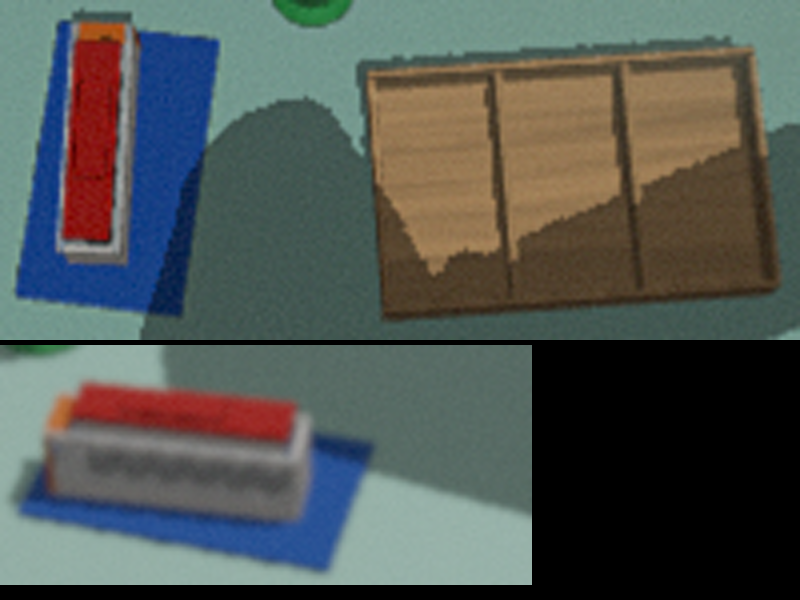

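```bash
python3 - <<'E'
from h import *
d=np.load('pics/top0.npz')['d']
def go(nm,ps,z):
    P=np.array([at_z('top',190+(u-1.5)/4,155+(v-1.5)/4,z) for u,v in ps]);print(nm,P[:,:2].round(4).tolist(),'c',P.mean(0).round(4));return P
P=go('mat',[(62,20),(219,38),(182,316),(16,296)],.004)
print([np.linalg.norm(P[i]-P[i-1]).round(3) for i in range(4)], [np.degrees(np.arctan2(*(P[i]-P[j])[:2][::-1])).round(1) for i,j in((0,3),(1,2),(0,1),(3,2))])
P=go('shk',[(70,24),(126,22),(118,252),(57,250)],.054)
print([np.linalg.norm(P[i]-P[i-1]).round(3) for i in range(4)], [np.degrees(np.arctan2(*(P[i]-P[j])[:2][::-1])).round(1) for i,j in((0,3),(1,2),(0,1),(3,2))])
P=go('lid',[(76,40),(124,40),(112,242),(62,240)],.062)
print([np.linalg.norm(P[i]-P[i-1]).round(3) for i in range(4)], [np.degrees(np.arctan2(*(P[i]-P[j])[:2][::-1])).round(1) for i,j in((0,3),(1,2),(0,1),(3,2))])
P=go('tray',[(368,72),(752,50),(778,290),(383,318)],.04)
print([np.linalg.norm(P[i]-P[i-1]).round(3) for i in range(4)], [np.degrees(np.arctan2(*(P[i]-P[j])[:2][::-1])).round(1) for i,j in((0,3),(1,2),(0,1),(3,2))])
# lid depth
for u,v in((92,100),(92,140),(92,200),(92,60),(92,230)):
    uu,vv=190+u/4,155+v/4; k=d[int(vv)-1:int(vv)+2,int(uu)-1:int(uu)+2]; print(at_d('top',uu,vv,np.median(k)).round(4))
# spool,screwdriver
print(at_z('top',382*.7,222*.7,0).round(3))
c=calibration('side');print(c)
E
```

```text
mat [[0.7204, 0.1857], [0.7105, 0.0791], [0.5213, 0.0955], [0.5316, 0.2048]] c [0.621  0.1413 0.004 ]
[np.float64(0.19), np.float64(0.107), np.float64(0.19), np.float64(0.11)] [np.float64(-5.8), np.float64(-4.9), np.float64(84.7), np.float64(84.6)]
shk [[0.7025, 0.1715], [0.7048, 0.1354], [0.554, 0.1326], [0.5542, 0.1711]] c [0.6289 0.1526 0.054 ]
[np.float64(0.148), np.float64(0.036), np.float64(0.151), np.float64(0.039)] [np.float64(0.2), np.float64(1.1), np.float64(93.6), np.float64(89.6)]
lid [[0.6895, 0.1657], [0.6903, 0.1349], [0.5588, 0.1356], [0.5593, 0.167]] c [0.6245 0.1508 0.062 ]
[np.float64(0.13), np.float64(0.031), np.float64(0.131), np.float64(0.031)] [np.float64(-0.6), np.float64(-0.3), np.float64(91.5), np.float64(89.2)]
tray [[0.6794, -0.0218], [0.7012, -0.2724], [0.5429, -0.2862], [0.5185, -0.0352]] c [ 0.6105 -0.1539  0.04  ]
[np.float64(0.161), np.float64(0.252), np.float64(0.159), np.float64(0.252)] [np.float64(4.8), np.float64(5.0), np.float64(95.0), np.float64(95.6)]
[0.647  0.1509 0.0704]
[0.6213 0.1495 0.0696]
[0.5836 0.148  0.0657]
[0.6743 0.153  0.0662]
[0.5644 0.1469 0.0662]
[0.738 0.018 0.   ]
{'intrinsics': array([[534.79699008,   0.        , 278.94833115],
       [  0.        , 534.79699008, 206.87758906],
       [  0.        ,   0.        ,   1.        ]]), 'k1': -0.0022634522761138, 'R': array([[-0.98507464, -0.17111519, -0.01864242],
       [-0.08912671,  0.59972157, -0.79522982],
       [ 0.14725616, -0.78169919, -0.60602145]]), 't': array([0.56349091, 0.11626212, 1.29628788])}
```

{"op": "servo_tool", "data": {"moves": [{"dx":0.024,"dy":0.044,"dz":-0.004,"roll":-1.73,"jaw":0},{"dx":0.024,"dy":0.044,"dz":-0.004,"roll":-1.73,"jaw":0},{"dx":0.024,"dy":0.044,"dz":-0.004,"roll":-1.73,"jaw":0},{"dx":0.024,"dy":0.044,"dz":-0.004,"roll":-1.73,"jaw":0},{"dx":0.024,"dy":0.044,"dz":-0.004,"roll":-1.73,"jaw":0},{"dx":0.024,"dy":0.044,"dz":-0.004,"roll":-1.73,"jaw":0},{"dx":0.024,"dy":0.044,"dz":-0.004,"roll":-1.73,"jaw":0},{"dx":0.024,"dy":0.044,"dz":-0.004,"roll":-1.73,"jaw":0},{"dx":0.024,"dy":0.044,"dz":-0.004,"roll":-1.73,"jaw":0},{"dx":0.024,"dy":0.044,"dz":-0.004,"roll":-1.73,"jaw":0}]}}

```text
t: 1.35
eef_pos: [0.441, -0.2029, 0.1864]
ee_rot: [3.142, 0.0, 3.141]
force: [1.2, -0.3, 0.4]
width: 0.0004
gripper_force: 0.0
```

{"op": "servo_tool", "data": {"moves": [{"dx":0.023,"dy":0.0445,"dz":-0.01,"jaw":0},{"dx":0.023,"dy":0.0445,"dz":-0.01,"jaw":0},{"dx":0.023,"dy":0.0445,"dz":-0.01,"jaw":0},{"dx":0.023,"dy":0.0445,"dz":-0.01,"jaw":0},{"dx":0.023,"dy":0.0445,"dz":-0.01,"jaw":0},{"dx":0.023,"dy":0.0445,"dz":-0.01,"jaw":0},{"dx":0.023,"dy":0.0445,"dz":-0.01,"jaw":0},{"dx":0.023,"dy":0.0445,"dz":-0.01,"jaw":0},{"jaw":0},{"jaw":0}]}}

```text
$.moves[0]: bad value
```

{"op": "servo_tool", "data": {"moves": [{"dx":0.023,"dy":0.044,"dz":-0.01,"jaw":0},{"dx":0.023,"dy":0.045,"dz":-0.01,"jaw":0},{"dx":0.023,"dy":0.044,"dz":-0.01,"jaw":0},{"dx":0.023,"dy":0.045,"dz":-0.01,"jaw":0},{"dx":0.023,"dy":0.044,"dz":-0.01,"jaw":0},{"dx":0.023,"dy":0.044,"dz":-0.01,"jaw":0},{"dx":0.023,"dy":0.044,"dz":-0.01,"jaw":0},{"dx":0.025,"dy":0.045,"dz":-0.01,"jaw":0},{"jaw":0,"dz":-0.01},{"jaw":0}]}}

```text
$.moves[0]: bad value
```

{"op": "servo_tool", "data": {"moves": [{"dx":0.023,"dy":0.044,"dz":-0.01,"roll":0,"jaw":0},{"dx":0.023,"dy":0.045,"dz":-0.01,"roll":0,"jaw":0},{"dx":0.023,"dy":0.044,"dz":-0.01,"roll":0,"jaw":0},{"dx":0.023,"dy":0.045,"dz":-0.01,"roll":0,"jaw":0},{"dx":0.023,"dy":0.044,"dz":-0.01,"roll":0,"jaw":0},{"dx":0.023,"dy":0.044,"dz":-0.01,"roll":0,"jaw":0},{"dx":0.023,"dy":0.044,"dz":-0.01,"roll":0,"jaw":0},{"dx":0.025,"dy":0.045,"dz":-0.01,"roll":0,"jaw":0},{"dx":0,"dy":0,"dz":-0.01,"roll":0,"jaw":0},{"dx":0,"dy":0,"dz":0,"roll":0,"jaw":0}]}}

```text
t: 2.6
eef_pos: [0.6254, 0.1501, 0.0949]
ee_rot: [-3.14, -0.003, -3.141]
force: [-0.0, -1.2, -0.3]
width: 0.0004
gripper_force: 0.0
```

{"op": "servo_tool", "data": {"moves": [{"dx":0.001,"dy":0.001,"dz":-0.019,"roll":0,"jaw":0},{"dx":0,"dy":0,"dz":-0.002,"roll":0,"jaw":0},{"dx":0,"dy":0,"dz":-0.002,"roll":0,"jaw":0},{"dx":0,"dy":0,"dz":-0.002,"roll":0,"jaw":0},{"dx":0,"dy":0,"dz":-0.002,"roll":0,"jaw":0},{"dx":0,"dy":0,"dz":-0.002,"roll":0,"jaw":0},{"dx":0,"dy":0,"dz":-0.002,"roll":0,"jaw":0},{"dx":0,"dy":0,"dz":-0.001,"roll":0,"jaw":0},{"dx":0,"dy":0,"dz":-0.001,"roll":0,"jaw":0},{"dx":0,"dy":0,"dz":0,"roll":0,"jaw":0}]}}

```text
t: 3.85
eef_pos: [0.6278, 0.1515, 0.0643]
ee_rot: [3.142, 0.001, -3.141]
force: [-0.9, -1.6, 5.4]
width: 0.0003
gripper_force: 2.6
```

{"op": "servo_tool", "data": {"moves": [{"dx":0,"dy":0,"dz":-0.001,"roll":0,"jaw":0},{"dx":0,"dy":0,"dz":-0.001,"roll":0,"jaw":0},{"dx":0,"dy":0,"dz":-0.001,"roll":0,"jaw":0},{"dx":0,"dy":0,"dz":-0.001,"roll":0,"jaw":0},{"dx":0,"dy":0,"dz":-0.001,"roll":0,"jaw":0},{"dx":0,"dy":0,"dz":-0.001,"roll":0,"jaw":0},{"dx":0,"dy":0,"dz":0,"roll":0,"jaw":0},{"dx":0,"dy":0,"dz":0,"roll":0,"jaw":0},{"dx":0,"dy":0,"dz":0,"roll":0,"jaw":0},{"dx":0,"dy":0,"dz":0,"roll":0,"jaw":0}]}}

```text
t: 5.1
eef_pos: [0.628, 0.1515, 0.062]
ee_rot: [3.142, 0.002, -3.14]
force: [-12.4, -1.2, 31.0]
width: 0.0005
gripper_force: 15.7
```

{"op": "servo_tool", "data": {"moves": [{"dx":0,"dy":0,"dz":0.02,"roll":0,"jaw":0},{"dx":0,"dy":0,"dz":0.02,"roll":0,"jaw":1},{"dx":0,"dy":0,"dz":0,"roll":0,"jaw":1},{"dx":0,"dy":0,"dz":0,"roll":0,"jaw":1},{"dx":0,"dy":0,"dz":0,"roll":0,"jaw":1},{"dx":0,"dy":0,"dz":0,"roll":0,"jaw":1},{"dx":0,"dy":0,"dz":-0.01,"roll":0,"jaw":1},{"dx":0,"dy":0,"dz":-0.01,"roll":0,"jaw":1},{"dx":0,"dy":0,"dz":0,"roll":0,"jaw":1},{"dx":0,"dy":0,"dz":0,"roll":0,"jaw":1}]}}

```text
t: 6.35
eef_pos: [0.6276, 0.1515, 0.0774]
ee_rot: [-3.141, -0.0, 3.142]
force: [0.3, 0.0, -0.6]
width: 0.0842
gripper_force: 0.0
```

```bash
python3 - <<'E'
from h import *
im,d=snap('side','s1'); im2,d2=snap('top','t1')
s=cv2.resize(im[200:320,170:330,::-1],None,fx=3.3,fy=3.3,interpolation=cv2.INTER_CUBIC)
cv2.imwrite('pics/s1c.png',s)
K=get_state();print(K['eef_pos'],K['force'],K['width'])
E
```

```text
[0.62782883 0.15163857 0.07780524] [-0.55601478  0.06288774  0.18559326] 0.08680993434616456
```

View pics/s1c.png

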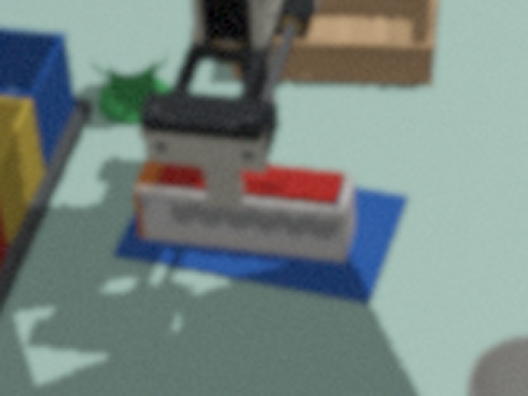

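{"op": "servo_tool", "data": {"moves": [{"dx":0,"dy":0,"dz":-0.018,"roll":0,"jaw":1},{"dx":0,"dy":0,"dz":-0.018,"roll":0,"jaw":1},{"dx":0,"dy":0,"dz":-0.018,"roll":0,"jaw":1},{"dx":0,"dy":0,"dz":0,"roll":0,"jaw":1},{"dx":0,"dy":0,"dz":0,"roll":0,"jaw":0.3},{"dx":0,"dy":0,"dz":0,"roll":0,"jaw":0.3},{"dx":0,"dy":0,"dz":0,"roll":0,"jaw":0.3},{"dx":0,"dy":0,"dz":0,"roll":0,"jaw":0.3},{"dx":0,"dy":0,"dz":0,"roll":0,"jaw":0.3},{"dx":0,"dy":0,"dz":0,"roll":0,"jaw":0.3}], "newtons": 20}}

```text
t: 7.7
eef_pos: [0.6277, 0.1516, 0.0237]
ee_rot: [3.141, 0.0, 3.142]
force: [-0.6, 0.2, 0.2]
width: 0.0379
gripper_force: 20.0
```

{"op": "servo_tool", "data": {"moves": [{"dx":0,"dy":0,"dz":0.03,"roll":0,"jaw":0.3},{"dx":0,"dy":0,"dz":0.04,"roll":0,"jaw":0.3},{"dx":-0.003,"dy":-0.01,"dz":0.03,"roll":0.5,"jaw":0.3},{"dx":-0.01,"dy":-0.032,"dz":0,"roll":0.5,"jaw":0.3},{"dx":-0.01,"dy":-0.045,"dz":0,"roll":1,"jaw":0.3},{"dx":-0.01,"dy":-0.045,"dz":0,"roll":1,"jaw":0.3},{"dx":-0.01,"dy":-0.045,"dz":0,"roll":1,"jaw":0.3},{"dx":-0.01,"dy":-0.034,"dz":0,"roll":1,"jaw":0.3},{"dx":-0.009,"dy":-0.015,"dz":-0.01,"roll":0,"jaw":0.3},{"dx":0,"dy":0,"dz":-0.01,"roll":0,"jaw":0.3}], "newtons": 20}}

```text
t: 8.95
eef_pos: [0.5646, -0.0752, 0.1027]
ee_rot: [3.141, -0.001, -3.056]
force: [-0.6, 0.7, -1.8]
width: 0.0378
gripper_force: 20.0
```

{"op": "servo_tool", "data": {"moves": [{"dx":0,"dy":0,"dz":-0.02,"roll":0,"jaw":0.3},{"dx":0,"dy":0,"dz":-0.018,"roll":0,"jaw":0.3},{"dx":0,"dy":0,"dz":-0.003,"roll":0,"jaw":0.3},{"dx":0,"dy":0,"dz":-0.003,"roll":0,"jaw":0.3},{"dx":0,"dy":0,"dz":-0.003,"roll":0,"jaw":0.3},{"dx":0,"dy":0,"dz":-0.003,"roll":0,"jaw":0.3},{"dx":0,"dy":0,"dz":-0.003,"roll":0,"jaw":0.3},{"dx":0,"dy":0,"dz":-0.003,"roll":0,"jaw":0.3},{"dx":0,"dy":0,"dz":0,"roll":0,"jaw":0.3},{"dx":0,"dy":0,"dz":0,"roll":0,"jaw":0.3}], "newtons": 15}}

```text
t: 10.2
eef_pos: [0.5705, -0.0736, 0.0502]
ee_rot: [-3.142, 0.01, -3.053]
force: [7.2, 1.7, 5.3]
width: 0.0376
gripper_force: 15.0
```

```bash
python3 - <<'E'
from h import *
im,d=snap('side','s2')
u,v=proj('side',np.array([.57,-.075,.07]));print(u,v)
u=int(u);v=int(v)
s=cv2.resize(im[v-55:v+50,u-70:u+60,::-1],None,fx=4,fy=4,interpolation=cv2.INTER_CUBIC)
cv2.imwrite('pics/s2c.png',s)
E
```

```text
284.1288324890572 193.40253616765435
```

View pics/s2c.png

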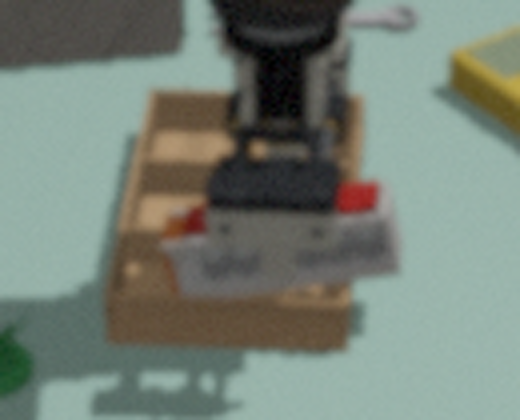

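{"op": "servo_tool", "data": {"moves": [{"dx":0,"dy":0,"dz":-0.002,"roll":0,"jaw":0.3},{"dx":0,"dy":0,"dz":-0.002,"roll":0,"jaw":0.3},{"dx":0,"dy":0,"dz":-0.002,"roll":0,"jaw":0.3},{"dx":0,"dy":0,"dz":-0.002,"roll":0,"jaw":0.3},{"dx":0,"dy":0,"dz":0,"roll":0,"jaw":0.3},{"dx":0,"dy":0,"dz":0.01,"roll":0,"jaw":0.3},{"dx":0,"dy":0,"dz":0.02,"roll":0,"jaw":0.3},{"dx":0,"dy":0,"dz":0.015,"roll":0,"jaw":0.3},{"dx":0,"dy":0,"dz":0,"roll":0,"jaw":0.3},{"dx":0,"dy":0,"dz":0,"roll":0,"jaw":0.3}], "newtons": 15}}

```text
t: 11.5
eef_pos: [0.565, -0.0745, 0.084]
ee_rot: [3.141, -0.001, -3.055]
force: [-0.6, -0.0, -2.9]
width: 0.0379
gripper_force: 15.0
```

```bash
cat >> h.py <<'E'
def edge(name,roi):
    # pointcloud of shaker near side face -> fit direction in x-z from depth: print end corners
    pass
E
python3 - <<'E'
from h import *
im,d=snap('side','s3')
st=get_state();print(st['eef_pos'],st['force'])
# world points of all pixels; select shaker's near (+y) side face band
p=st['eef_pos']; yaw=np.radians(5)
ex=np.array([np.cos(yaw),np.sin(yaw),0]);ey=np.array([-np.sin(yaw),np.cos(yaw),0])
pts=[];px=[]
for v in range(120,260):
  for u in range(200,360):
    if d[v,u]>0:
      X=at_d('side',u,v,d[v,u]); r=X-p
      a,b,c=r@ex,r@ey,r[2]
      if abs(a)<.1 and .012<b<.026 and -.07<c<.07: pts.append((a,c,u,v))
pts=np.array(pts)
# lower boundary by column bin
for a in np.arange(-.085,.09,.01):
  s=pts[abs(pts[:,0]-a)<.005]
  if len(s)>3: print(round(a,3),len(s),s[:,1].min().round(4),s[:,1].max().round(4))
u,v=map(int,proj('side',p+np.array([0,0,.02])))
s=cv2.resize(im[v-55:v+50,u-70:u+60,::-1],None,fx=4,fy=4,interpolation=cv2.INTER_CUBIC)
cv2.imwrite('pics/s3c.png',s)
E
```

```text
[ 0.56491274 -0.07454564  0.08375911] [-0.06520866  0.1535022  -3.18215978]Traceback (most recent call last):
  File "<stdin>", line 11, in <module>
  File "h.py", line 18, in at_d
    o,r=ray(n,u,v); return o+r*d
        ~~~^^^^^^^
  File "h.py", line 10, in ray
    c=calibration(n);K=np.array(c['intrinsics']);k=c['k1']
ValueError: time passes only in moves, steps and waits
```

```bash
python3 - <<'E'
s=open('h.py').read()
s=s[:s.index('def edge')].replace("from station import *","from station import *\nimport station").replace("def snap(","_C={}\ndef calibration(n):\n    if n not in _C: _C[n]=station.calibration(n)\n    return _C[n]\ndef snap(",1)
s+='''
def profile(d,p,yaw=5,pr=True):
    """side-view depth -> shaker near-face lower/upper outline in (along,z) rel. to TCP; fits tilt"""
    y=np.radians(yaw);ex=np.array([np.cos(y),np.sin(y),0]);ey=np.array([-np.sin(y),np.cos(y),0]);P=[]
    u0,v0=map(int,proj('side',p))
    for v in range(max(v0-70,0),min(v0+70,420)):
        for u in range(u0-80,u0+80):
            if d[v,u]>0:
                r=at_d('side',u,v,d[v,u])-p;a,b,c=r@ex,r@ey,r[2]
                if abs(a)<.1 and .014<b<.026 and -.075<c<.075: P.append((a,c))
    P=np.array(P);L=[]
    for a in np.arange(-.085,.09,.01):
        s=P[abs(P[:,0]-a)<.005]
        if len(s)>3: L.append((a,s[:,1].min(),s[:,1].max()))
    L=np.array(L)
    if pr: print((L*1000).round(0).astype(int).tolist())
    k=abs(L[:,0])<.06; q=np.polyfit(L[k,0],L[k,1],1); print('tilt deg',np.degrees(np.arctan(-q[0])).round(1)); return P
'''
open('h.py','w').write(s)
E
python3 - <<'E'
from h import *
f=np.load('pics/s3.npz');im,d=f['im'],f['d']
p=np.array([0.56491274,-0.07454564,0.08375911])
profile(d,p)
u,v=map(int,proj('side',p+np.array([0,0,.02])))
s=cv2.resize(im[v-55:v+50,u-70:u+60,::-1],None,fx=4,fy=4,interpolation=cv2.INTER_CUBIC)
cv2.imwrite('pics/s3c.png',s)
E
```

```text
[[-75, 7, 30], [-65, 2, 54], [-55, 1, 57], [-45, -1, 54], [-35, -46, 53], [-25, -11, 16], [-15, -12, 16], [-5, -14, -9], [5, -20, -12], [15, -23, 18], [25, -27, 19], [35, -31, 18], [45, -33, 22], [55, -39, 22], [65, -37, 16], [75, -14, 10]]
tilt deg 14.5
```

View pics/s3c.png

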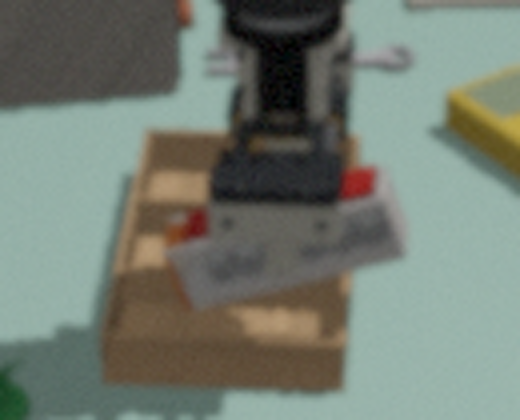

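{"op": "servo_tool", "data": {"moves": [{"dx":-0.01,"dy":-0.001,"dz":-0.008,"roll":0,"jaw":0.3},{"dx":-0.015,"dy":-0.001,"dz":-0.008,"roll":0,"jaw":0.3},{"dx":-0.01,"dy":-0.001,"dz":0,"roll":0,"jaw":0.3},{"dx":0,"dy":0,"dz":0,"roll":0,"jaw":0.3},{"dx":0.015,"dy":0.001,"dz":0,"roll":0,"jaw":0.3},{"dx":0.035,"dy":0.003,"dz":0,"roll":0,"jaw":0.3},{"dx":0,"dy":0,"dz":0,"roll":0,"jaw":0.3},{"dx":0,"dy":0,"dz":0,"roll":0,"jaw":0.3},{"dx":0,"dy":0,"dz":0,"roll":0,"jaw":0.3},{"dx":0,"dy":0,"dz":0,"roll":0,"jaw":0.3}], "newtons": 40}}

```text
t: 12.8
eef_pos: [0.5804, -0.0735, 0.0687]
ee_rot: [3.142, 0.0, -3.054]
force: [-0.3, 0.5, -3.2]
width: 0.0376
gripper_force: 40.0
```

```bash
cat > look.py <<'E'
import sys
from h import *
n=sys.argv[1]
im,d=snap('side',n+'s');im2,d2=snap('top',n+'t');p=get_state()['eef_pos']
profile(d,p,pr=False)
u,v=map(int,proj('side',p+np.array([0,0,.01])))
s=cv2.resize(im[v-50:v+50,u-66:u+66,::-1],(396,300),interpolation=cv2.INTER_CUBIC)
s2=cv2.resize(im2[162:240,275:393,::-1],(396,262),interpolation=cv2.INTER_CUBIC)
s2=np.vstack([s2,np.zeros((38,396,3),np.uint8)])
cv2.imwrite('pics/'+n+'.png',np.hstack([s,s2]))
E
python3 look.py k1
```

```text
tilt deg 4.1
```

View pics/k1.png

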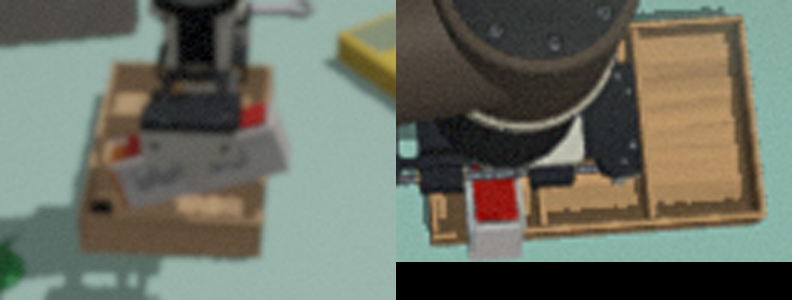

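```bash
cat >> h.py <<'E'
def cloud(n,d,rows,cols):
    V,U=np.mgrid[rows[0]:rows[1],cols[0]:cols[1]];D=d[V,U]
    c=calibration(n);K=np.array(c['intrinsics']);R=np.array(c['R']);t=np.array(c['t'])
    y=np.stack([(U-K[0,2])/K[0,0],(V-K[1,2])/K[1,1]],-1);x=y.copy()
    for _ in range(10): x=y/(1+c['k1']*(x**2).sum(-1,keepdims=True))
    P=np.concatenate([x,np.ones(x.shape[:2]+(1,))],-1)*D[...,None]
    return (P-t)@R, D>0
def knobs(n,im,d):
    X,ok=cloud(n,d,(100,300),(190,420)); I=im[100:300,190:420].astype(int)
    y=np.radians(5.1);r=X-np.array([.6105,-.1539,0]);a=r[...,0]*np.cos(y)+r[...,1]*np.sin(y);b=-r[...,0]*np.sin(y)+r[...,1]*np.cos(y)
    z=X[...,2]
    m=ok&(abs(a)<.076)&(abs(b)<.126)&(z>.010)&(z<.035)&((I.max(-1)-I.min(-1))<22)
    N,L,S,_=cv2.connectedComponentsWithStats(m.astype(np.uint8),connectivity=8)
    for i in range(1,N):
        if S[i,4]>=6:
            k=L==i;print(n,'px',S[i,:5]+np.array([190,100,0,0,0]),'x %.0f..%.0f y %.0f..%.0f z %.0f..%.0f'%tuple(1000*q for q in(a[k].min(),a[k].max(),b[k].min(),b[k].max(),z[k].min(),z[k].max())),'bri',I.max(-1)[k].mean().round())
E
python3 - <<'E'
from h import *
for c,n in(('s','side'),('t','top')):
    f=np.load('pics/k1%s.npz'%c); knobs(n,f['im'],f['d'])
profile(np.load('pics/k1s.npz')['d'],np.array([.5804,-.0735,.0687]))
E
```

```text
side px [245 207   6   4  21] x 58..72 y 79..95 z 15..23 bri 37.0
top px [375 170   3  17  26] x 34..76 y -125..-123 z 10..29 bri 78.0
[[-85, -74, -67], [-75, -72, 29], [-65, -72, 54], [-55, -70, 59], [-45, -3, 54], [-35, -5, 71], [-25, -11, 26], [-15, -14, 15], [-5, -18, -8], [5, -22, -9], [15, -23, 15], [25, -30, 15], [35, -29, 19], [45, -34, 16], [55, -36, 22], [65, -39, 17], [75, -23, 12]]
tilt deg 4.1
```

{"op": "servo_tool", "data": {"moves": [{"dx":-0.01,"dy":-0.001,"dz":0,"roll":0,"jaw":0.3},{"dx":-0.015,"dy":-0.001,"dz":0,"roll":0,"jaw":0.3},{"dx":-0.015,"dy":-0.001,"dz":0,"roll":0,"jaw":0.3},{"dx":-0.01,"dy":-0.001,"dz":0,"roll":0,"jaw":0.3},{"dx":0,"dy":0,"dz":0,"roll":0,"jaw":0.3},{"dx":0.015,"dy":0.001,"dz":0,"roll":0,"jaw":0.3},{"dx":0.035,"dy":0.003,"dz":0,"roll":0,"jaw":0.3},{"dx":0,"dy":0,"dz":0,"roll":0,"jaw":0.3},{"dx":0,"dy":0,"dz":0,"roll":0,"jaw":0.3},{"dx":0,"dy":0,"dz":0,"roll":0,"jaw":0.3}], "newtons": 40}}

```text
t: 14.15
eef_pos: [0.5803, -0.0736, 0.0684]
ee_rot: [-3.142, -0.001, -3.055]
force: [-0.4, -0.5, -2.6]
width: 0.0374
gripper_force: 40.0
```

```bash
cat > cnt.py <<'E'
import sys
from h import *
n=sys.argv[1]
im,d=snap('side',n+'s');knobs('side',im,d)
im2,d2=snap('top',n+'t');knobs('top',im2,d2)
E
python3 cnt.py k2
```

```text
side px [245 205   7   6  33] x 55..73 y 80..97 z 16..35 bri 30.0
top px [375 171   4  21  33] x 22..74 y -125..-123 z 11..28 bri 76.0
```

```bash
python3 - <<'E'
from h import *
for k in('k1s','k2s'):
    f=np.load('pics/%s.npz'%k);im=f['im'];X,ok=cloud('side',f['d'],(198,216),(238,275))
    print(im[198:216,238:275].max(-1));
    print((X[...,2]*1000).round().astype(int))
E
```

```text
[[159 139 119 107 100  95  89  90  91  96  98 100 101 100 100  97 100  99
   97  93  90  89  94  92  90  84  79  80  76  81  79  77  81  75  75  84
   86]
 [152 128 113 105  98  93  90  83  94  96  96  98  97  99 101  96  96  98
   97  96  92  85  88  86  84  78  75  78  81  78  75  78  78  78  83  88
   92]
 [148 125 109 106  95  90  81  83  88  94  94  99  96  98  98 100  98  98
  100  98  95  88  81  81  80  79  77  82  81  80  80  76  81  84  88  93
   99]
 [142 115 107  99  95  89  84  81  89  95  96  96  96  97 101 100  99  98
  102  98  96  88  83  79  78  80  80  86  90  87  86  88  88  93  97 101
  100]
 [142 123 106  99  93  88  82  82  87  94  93  96  95  98  99  99 102 102
  101 103  99  95  87  81  83  83  89  92 100  97  97  97  97  99 102 104
  104]
 [144 122 108 100  93  87  80  85  93  98 101 102  99 102 100 100 100 100
  102 103 102  98  91  88  90  90  96 101 106 105 104 103 102 104 104 106
  106]
 [141 120 103  96  89  85  83  89  94 106 106 107 102 108 107 104 101 104
  103 103 107 100 101  98  97  99 102 104 101 104 101 105 102 106 109 108
  117]
 [140 118 107  
[... 9363 characters left out ...]
  42   9   5   4   4   7   7   2   5   6   2   3   5   3   7   6   3   7
    3]
 [ -3  37  38  37  35  38  38  40  39  38  40  40  38  39  35  39  38  39
   41  37  42  38  38  40  41  37  39  41  42  42  41  40  40  43  45  41
   40]
 [  1  35  32  34  34  36  34  30  32  35  34  37  37  34  35  36  35  37
   37  38  36  36  33  36  35  36  38  37  37  38  41  38  37  38  41  37
   36]
 [  2   0  30  30  32  30  30  31  33  33  31  33  34  33  32  32  33  34
   33  32  34  31  32  34  33  37  36  35  34  33  34  34  34  35  36  36
   37]
 [  2  -2  30  27  31  27  30  29  29  31  30  27  31  31  29  29  29  27
   29  33  28  31  29  33  34  30  31  28  30  32  29  31  34  30  29  27
   30]]
```

{"op": "servo_tool", "data": {"moves": [{"dx":0,"dy":0,"dz":0.01,"roll":0,"jaw":0.3},{"dx":0,"dy":0,"dz":0.018,"roll":0,"jaw":0.3},{"dx":-0.008,"dy":-0.01,"dz":0,"roll":0,"jaw":0.3},{"dx":-0.014,"dy":-0.019,"dz":0,"roll":0,"jaw":0.3},{"dx":-0.014,"dy":-0.019,"dz":0,"roll":0,"jaw":0.3},{"dx":-0.014,"dy":-0.019,"dz":0,"roll":0,"jaw":0.3},{"dx":-0.014,"dy":-0.019,"dz":0,"roll":0,"jaw":0.3},{"dx":0,"dy":-0.003,"dz":-0.012,"roll":0,"jaw":0.3},{"dx":0,"dy":0,"dz":-0.012,"roll":0,"jaw":0.3},{"dx":0,"dy":0,"dz":0,"roll":0,"jaw":0.3}], "newtons": 40}}

```text
t: 15.5
eef_pos: [0.5159, -0.1623, 0.071]
ee_rot: [3.141, -0.003, -3.054]
force: [0.0, 0.5, -2.4]
width: 0.0377
gripper_force: 40.0
```

{"op": "servo_tool", "data": {"moves": [{"dx":0,"dy":0,"dz":0,"roll":0,"jaw":0.3},{"dx":0.015,"dy":0.001,"dz":0,"roll":0,"jaw":0.3},{"dx":0.035,"dy":0.003,"dz":0,"roll":0,"jaw":0.3},{"dx":0,"dy":0,"dz":0,"roll":0,"jaw":0.3},{"dx":0,"dy":0,"dz":0,"roll":0,"jaw":0.3},{"dx":0,"dy":0,"dz":0,"roll":0,"jaw":0.3},{"dx":0,"dy":0,"dz":0,"roll":0,"jaw":0.3},{"dx":0,"dy":0,"dz":0,"roll":0,"jaw":0.3},{"dx":0,"dy":0,"dz":0,"roll":0,"jaw":0.3},{"dx":0,"dy":0,"dz":0,"roll":0,"jaw":0.3}]}}

```text
t: 16.75
eef_pos: [0.5666, -0.1585, 0.0726]
ee_rot: [3.142, 0.0, -3.054]
force: [0.8, 0.7, -2.1]
width: 0.038
gripper_force: 40.0
```

```bash
sed -i 's/(z<.035)/(z<.046)/' h.py; python3 cnt.py k3
```

```text
side px [263 160   6   1   6] x 30..45 y -125..-121 z 39..42 bri 151.0
side px [295 182   6   2   6] x -69..-54 y -44..-36 z 18..26 bri 100.0
side px [249 187   7   7  33] x 55..72 y -10..12 z 11..27 bri 34.0
side px [268 186  11   4  22] x -11..16 y 13..22 z 36..46 bri 104.0
side px [245 202   7   8  47] x 55..71 y 78..95 z 18..40 bri 32.0
```

{"op": "servo_tool", "data": {"moves": [{"dx":-0.01,"dy":-0.001,"dz":0,"roll":0,"jaw":0.3},{"dx":-0.015,"dy":-0.001,"dz":0,"roll":0,"jaw":0.3},{"dx":-0.015,"dy":-0.001,"dz":0,"roll":0,"jaw":0.3},{"dx":-0.01,"dy":-0.001,"dz":0,"roll":0,"jaw":0.3},{"dx":0,"dy":0,"dz":0,"roll":0,"jaw":0.3},{"dx":0.015,"dy":0.001,"dz":0,"roll":0,"jaw":0.3},{"dx":0.035,"dy":0.003,"dz":0,"roll":0,"jaw":0.3},{"dx":0,"dy":0,"dz":0,"roll":0,"jaw":0.3},{"dx":0,"dy":0,"dz":0,"roll":0,"jaw":0.3},{"dx":0,"dy":0,"dz":0,"roll":0,"jaw":0.3}], "newtons": 40}}

```text
t: 18.1
eef_pos: [0.5663, -0.1585, 0.0723]
ee_rot: [3.142, -0.001, -3.054]
force: [0.2, -0.3, -2.2]
width: 0.0378
gripper_force: 40.0
```

```bash
python3 cnt.py k4; python3 - <<'E'
from h import *
a=np.load('pics/k3s.npz')['im'];b=np.load('pics/k4s.npz')['im']
f=lambda i:cv2.resize(i[145:240,215:345,::-1],(396,290),interpolation=cv2.INTER_CUBIC)
cv2.imwrite('pics/k34.png',np.hstack([f(a),f(b)]))
E
```

```text
side px [259 185   7   9  40] x 26..43 y -6..13 z 12..40 bri 41.0
side px [268 186  13   4  25] x -17..17 y 10..20 z 32..46 bri 104.0
side px [248 188   8   6  34] x 55..75 y -5..12 z 15..28 bri 35.0
side px [245 202   7   8  47] x 56..73 y 81..97 z 20..43 bri 33.0
```

View pics/k34.png

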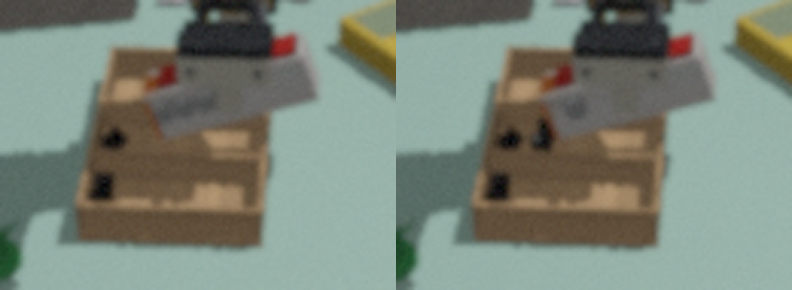

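```bash
python3 - <<'E'
from h import *
T={'k1s':(.5804,-.0735,.0687),'k2s':(.5803,-.0736,.0684),'k3s':(.5666,-.1585,.0726),'k4s':(.5663,-.1585,.0723)}
y=np.radians(5.1);ex=np.array([np.cos(y),np.sin(y),0]);ey=np.array([-np.sin(y),np.cos(y),0]);ez=np.array([0,0,1.])
th=np.radians(18)
f=np.cos(th)*ex-np.sin(th)*ez; up=np.sin(th)*ex+np.cos(th)*ez
S=np.arange(-75,80,5)
print(S.tolist())
for k,t in T.items():
    im=np.load('pics/%s.npz'%k)['im'].astype(np.float32)
    p=np.array(t)+.019*ez-.037*up
    for h in(.005,.015,.022,.03):
        r=[]
        for s in S:
            u,v=proj('side',p+f*s/1000+up*h+ey*.019)
            r.append(int(cv2.getRectSubPix(im,(1,1),(float(u),float(v))).mean()))
        print(k,h,r)
E
```

```text
[-75, -70, -65, -60, -55, -50, -45, -40, -35, -30, -25, -20, -15, -10, -5, 0, 5, 10, 15, 20, 25, 30, 35, 40, 45, 50, 55, 60, 65, 70, 75]
k1s 0.005 [163, 136, 122, 120, 116, 110, 103, 98, 98, 98, 98, 98, 98, 98, 98, 97, 95, 100, 99, 106, 109, 105, 102, 98, 101, 100, 100, 99, 98, 99, 88]
k1s 0.015 [152, 121, 105, 103, 104, 103, 105, 100, 98, 94, 96, 99, 98, 94, 95, 95, 96, 94, 94, 98, 98, 95, 93, 97, 100, 94, 91, 96, 100, 100, 89]
k1s 0.022 [148, 118, 104, 105, 103, 103, 101, 90, 82, 82, 87, 85, 80, 81, 88, 95, 93, 93, 88, 86, 81, 77, 76, 80, 82, 78, 78, 87, 99, 97, 81]
k1s 0.03 [146, 118, 103, 104, 103, 102, 100, 90, 90, 94, 94, 92, 91, 89, 95, 95, 93, 91, 87, 77, 79, 82, 83, 78, 77, 85, 86, 88, 96, 91, 79]
k2s 0.005 [163, 137, 121, 119, 115, 111, 103, 100, 99, 98, 98, 99, 99, 100, 99, 98, 97, 99, 102, 106, 106, 105, 100, 101, 101, 99, 100, 101, 100, 99, 89]
k2s 0.015 [153, 120, 104, 102, 104, 102, 103, 103, 104, 102, 105, 103, 103, 100, 98, 97, 93, 95, 97, 96, 101, 98, 96, 92, 96, 100, 95, 93, 93, 100, 88]
k2s 0.022 [148, 120, 102, 104, 103, 104, 104, 105, 104, 103, 102, 102, 94, 84,
[... 710 characters left out ...]
4, 103, 97, 96, 99, 102, 99, 92, 94, 91, 91, 85, 80, 81, 82, 80, 79, 83, 83, 82, 80, 81, 83, 76]
k4s 0.005 [160, 135, 121, 118, 117, 118, 115, 115, 116, 111, 105, 98, 98, 99, 98, 95, 97, 98, 97, 98, 98, 100, 101, 102, 100, 99, 99, 101, 100, 96, 82]
k4s 0.015 [152, 121, 102, 101, 102, 103, 101, 103, 103, 102, 103, 100, 103, 101, 98, 95, 92, 94, 95, 99, 102, 103, 102, 102, 97, 94, 96, 97, 101, 100, 81]
k4s 0.022 [148, 119, 104, 102, 102, 103, 103, 103, 100, 103, 102, 103, 102, 98, 94, 94, 91, 94, 96, 101, 104, 102, 101, 93, 80, 78, 80, 91, 100, 97, 78]
k4s 0.03 [146, 120, 101, 102, 102, 103, 102, 103, 98, 98, 98, 99, 96, 97, 95, 93, 94, 94, 97, 99, 101, 101, 99, 89, 77, 79, 83, 90, 97, 93, 79]
```

{"op": "servo_tool", "data": {"moves": [{"dx":-0.004,"dy":0,"dz":0.008,"roll":0,"jaw":0.3},{"dx":-0.006,"dy":-0.001,"dz":0.012,"roll":0,"jaw":0.3},{"dx":-0.006,"dy":-0.006,"dz":0.01,"roll":0,"jaw":0.3},{"dx":-0.006,"dy":-0.016,"dz":0,"roll":0,"jaw":0.3},{"dx":-0.006,"dy":-0.019,"dz":0,"roll":0,"jaw":0.3},{"dx":-0.006,"dy":-0.019,"dz":0,"roll":0,"jaw":0.3},{"dx":-0.005,"dy":-0.017,"dz":0,"roll":0,"jaw":0.3},{"dx":-0.004,"dy":-0.009,"dz":-0.008,"roll":0,"jaw":0.3},{"dx":0,"dy":0,"dz":-0.012,"roll":0,"jaw":0.3},{"dx":0,"dy":0,"dz":-0.008,"roll":0,"jaw":0.3}], "newtons": 40}}

```text
t: 19.45
eef_pos: [0.5232, -0.2452, 0.0732]
ee_rot: [3.141, -0.001, -3.055]
force: [-0.1, 0.5, -1.6]
width: 0.0376
gripper_force: 40.0
```

```bash
python3 cnt.py k5; cat > prof.py <<'E'
import sys
from h import *
k,*t=sys.argv[1:]
y=np.radians(5.1);ex=np.array([np.cos(y),np.sin(y),0]);ey=np.array([-np.sin(y),np.cos(y),0]);ez=np.array([0,0,1.])
th=np.radians(18);f=np.cos(th)*ex-np.sin(th)*ez; up=np.sin(th)*ex+np.cos(th)*ez
im=np.load('pics/%ss.npz'%k)['im'].astype(np.float32);p=np.array([float(q) for q in t])+.019*ez-.037*up
print([int(cv2.getRectSubPix(im,(1,1),tuple(map(float,proj('side',p+f*s/1000+up*.022+ey*.019)))).mean()) for s in range(-75,80,5)])
E
python3 prof.py k5 $(python3 -c "
from station import *
print(*get_state()['eef_pos'])")
```

```text
side px [265 160   6   1   6] x 25..39 y -125..-121 z 40..42 bri 152.0
side px [276 160   5   2   6] x -5..7 y -126..-123 z 38..42 bri 147.0
side px [289 170  10   4  21] x -62..-36 y -69..-61 z 36..46 bri 103.0
side px [259 184   8   9  50] x 23..44 y -7..12 z 14..41 bri 41.0
side px [248 187   8   6  31] x 55..75 y -9..13 z 17..28 bri 33.0
side px [245 202   7   8  40] x 56..73 y 80..95 z 16..42 bri 36.0
[136, 118, 101, 101, 101, 102, 100, 102, 101, 103, 101, 103, 103, 101, 97, 92, 91, 95, 95, 100, 102, 101, 101, 95, 85, 77, 77, 86, 97, 97, 80]
```

{"op": "servo_tool", "data": {"moves": [{"dx":0,"dy":0,"dz":0,"roll":0,"jaw":0.3},{"dx":0.015,"dy":0.001,"dz":0,"roll":0,"jaw":0.3},{"dx":0.035,"dy":0.003,"dz":0,"roll":0,"jaw":0.3},{"dx":0,"dy":0,"dz":0,"roll":0,"jaw":0.3},{"dx":-0.015,"dy":-0.001,"dz":0,"roll":0,"jaw":0.3},{"dx":-0.035,"dy":-0.003,"dz":0,"roll":0,"jaw":0.3},{"dx":0,"dy":0,"dz":0,"roll":0,"jaw":0.3},{"dx":0.015,"dy":0.001,"dz":0,"roll":0,"jaw":0.3},{"dx":0.035,"dy":0.003,"dz":0,"roll":0,"jaw":0.3},{"dx":0,"dy":0,"dz":0,"roll":0,"jaw":0.3}], "newtons": 40}}

```text
t: 20.8
eef_pos: [0.577, -0.2414, 0.0747]
ee_rot: [-3.141, 0.002, -3.053]
force: [-0.8, 0.5, -1.9]
width: 0.0378
gripper_force: 40.0
```

```bash
python3 cnt.py k6; 
python3 prof.py k6 $(python3 -c "
from station import *
print(*get_state()['eef_pos'])")
```

```text
side px [270 169   7   3  14] x 2..19 y -70..-64 z 37..46 bri 103.0
side px [259 173   6   4  18] x 39..53 y -88..-73 z 13..22 bri 36.0
side px [260 184   7   9  45] x 24..42 y -5..11 z 12..42 bri 36.0
side px [249 187   7   6  31] x 55..73 y -11..15 z 14..28 bri 37.0
side px [245 202   7   8  41] x 56..72 y 82..97 z 18..41 bri 36.0
[155, 134, 105, 101, 102, 102, 101, 100, 103, 100, 101, 102, 103, 99, 98, 93, 92, 95, 93, 96, 102, 103, 101, 101, 101, 102, 100, 103, 101, 101, 92]
```

{"op": "servo_tool", "data": {"moves": [{"dx":0,"dy":0,"dz":0.025,"roll":0,"jaw":0.3},{"dx":0,"dy":0,"dz":0.03,"roll":0,"jaw":0.3},{"dx":0.004,"dy":0.02,"dz":0,"roll":-1.3,"jaw":0.3},{"dx":0.005,"dy":0.04,"dz":0,"roll":-1.3,"jaw":0.3},{"dx":0.005,"dy":0.045,"dz":0,"roll":-1.3,"jaw":0.3},{"dx":0.005,"dy":0.045,"dz":0,"roll":-1.3,"jaw":0.3},{"dx":0.005,"dy":0.045,"dz":0,"roll":-1.3,"jaw":0.3},{"dx":0.005,"dy":0.045,"dz":0,"roll":-1.3,"jaw":0.3},{"dx":0.005,"dy":0.045,"dz":0,"roll":-1.3,"jaw":0.3},{"dx":0.005,"dy":0.045,"dz":0,"roll":-1.3,"jaw":0.3}], "newtons": 40}}

```text
t: 22.15
eef_pos: [0.6123, 0.0899, 0.1297]
ee_rot: [3.142, 0.0, 3.046]
force: [0.4, -0.7, -2.2]
width: 0.0376
gripper_force: 40.0
```

{"op": "servo_tool", "data": {"moves": [{"dx":0.005,"dy":0.035,"dz":0,"roll":0,"jaw":0.3},{"dx":0,"dy":0.018,"dz":0,"roll":0,"jaw":0.3},{"dx":0,"dy":0,"dz":-0.025,"roll":0,"jaw":0.3},{"dx":0,"dy":0,"dz":-0.03,"roll":0,"jaw":0.3},{"dx":0,"dy":0,"dz":-0.015,"roll":0,"jaw":0.3},{"dx":0,"dy":0,"dz":0,"roll":0,"jaw":0.3},{"dx":0,"dy":0,"dz":0,"roll":0,"jaw":0.3},{"dx":0,"dy":0,"dz":0,"roll":0,"jaw":0.3},{"dx":0,"dy":0,"dz":0,"roll":0,"jaw":0.3},{"dx":0,"dy":0,"dz":0,"roll":0,"jaw":0.3}], "newtons": 15}}

```text
t: 23.4
eef_pos: [0.6177, 0.1416, 0.06]
ee_rot: [3.141, 0.001, 3.047]
force: [-0.5, 0.5, -1.5]
width: 0.0377
gripper_force: 15.0
```

```bash
python3 - <<'E'
from h import *
im,d=snap('side','m1');p=get_state()['eef_pos'];print(p);profile(d,p,yaw=-5.3)
im,d=snap('top','m1t')
E
```

```text
[0.6177     0.1415767  0.05984468]
[[-85, -59, -53], [-75, -60, 33], [-65, -59, 54], [-55, -59, 56], [-45, -60, 55], [-35, -59, 72], [-25, -60, 48], [-15, -58, 38], [-5, -59, -2], [5, -59, -12], [15, -58, -3], [25, -58, -1], [35, -59, -2], [45, -59, -1], [55, -58, 0], [65, -58, 0], [75, -59, 11], [85, -59, -54]]
tilt deg -0.6
```

{"op": "servo_tool", "data": {"moves": [{"dx":0,"dy":0,"dz":-0.006,"roll":0,"jaw":0.3},{"dx":0,"dy":0,"dz":-0.006,"roll":0,"jaw":0.3},{"dx":0,"dy":0,"dz":-0.003,"roll":0,"jaw":0.3},{"dx":0,"dy":0,"dz":-0.003,"roll":0,"jaw":0.3},{"dx":0,"dy":0,"dz":-0.003,"roll":0,"jaw":0.3},{"dx":0,"dy":0,"dz":-0.003,"roll":0,"jaw":0.3},{"dx":0,"dy":0,"dz":-0.003,"roll":0,"jaw":0.3},{"dx":0,"dy":0,"dz":-0.003,"roll":0,"jaw":0.3},{"dx":0,"dy":0,"dz":-0.003,"roll":0,"jaw":0.3},{"dx":0,"dy":0,"dz":-0.003,"roll":0,"jaw":0.3}], "newtons": 10}}

```text
t: 24.75
eef_pos: [0.6176, 0.1415, 0.0233]
ee_rot: [3.142, 0.0, 3.047]
force: [-1.8, -0.2, 0.8]
width: 0.0379
gripper_force: 10.0
```

```bash
cat > sh.py <<'E'
import sys
from h import *
n=sys.argv[1]
im,d=snap('side',n);s=cv2.resize(im[215:310,185:315,::-1],(396,290),interpolation=cv2.INTER_CUBIC)
im2,d2=snap('top',n+'t');s2=cv2.resize(im2[150:248,190:324,::-1],(396,290),interpolation=cv2.INTER_CUBIC)
cv2.imwrite('pics/%s.png'%n,np.hstack([s,s2]))
# lid/top heights along the shaker: red pixels
for nm,i,dd,r,c in(('side',im,d,(200,320),(170,330)),('top',im2,d2,(150,250),(180,330))):
    X,ok=cloud(nm,dd,r,c);I=i[r[0]:r[1],c[0]:c[1]].astype(int)
    m=ok&(I[...,0]>120)&(I[...,1]<70)&(I[...,2]<70)&(X[...,2]<.3)
    P=X[m]
    if len(P)>10:
        for x in np.arange(.54,.71,.01):
            q=P[abs(P[:,0]-x)<.005]
            if len(q)>2: print(nm,x.round(2),len(q),q[:,1].mean().round(4),np.median(q[:,2]).round(4))
E
python3 sh.py m2
```

```text
side 0.55 5 0.1504 0.0646
side 0.56 31 0.1512 0.0643
side 0.57 34 0.1506 0.0636
side 0.58 30 0.1484 0.0626
side 0.59 19 0.1487 0.0625
top 0.55 7 0.1416 0.0647
top 0.56 47 0.146 0.0639
top 0.57 46 0.1458 0.0628
top 0.58 48 0.1442 0.0627
top 0.59 34 0.1444 0.0622
```

{"op": "servo_tool", "data": {"moves": [{"dx":0,"dy":0,"dz":-0.001,"roll":0,"jaw":0.3},{"dx":0,"dy":0,"dz":0,"roll":0,"jaw":0.5},{"dx":0,"dy":0,"dz":0,"roll":0,"jaw":0.6},{"dx":0,"dy":0,"dz":0,"roll":0,"jaw":0.8},{"dx":0,"dy":0,"dz":0,"roll":0,"jaw":1},{"dx":0,"dy":0,"dz":0,"roll":0,"jaw":1},{"dx":0,"dy":0,"dz":0,"roll":0,"jaw":1},{"dx":0,"dy":0,"dz":0.02,"roll":0,"jaw":1},{"dx":0,"dy":0,"dz":0.04,"roll":0,"jaw":1},{"dx":0,"dy":0,"dz":0.04,"roll":0,"jaw":1}], "newtons": 5}}

```text
t: 26.1
eef_pos: [0.6174, 0.1413, 0.1234]
ee_rot: [-3.141, -0.001, 3.047]
force: [0.3, 0.4, 0.3]
width: 0.0874
gripper_force: 0.0
```

{"op": "servo_tool", "data": {"moves": [{"dx":-0.01,"dy":0,"dz":0.03,"roll":0,"jaw":1},{"dx":-0.02,"dy":0,"dz":0.03,"roll":0,"jaw":1},{"dx":-0.025,"dy":0,"dz":0.03,"roll":0,"jaw":1},{"dx":-0.025,"dy":0,"dz":0.03,"roll":0,"jaw":1},{"dx":-0.025,"dy":0,"dz":0.02,"roll":0,"jaw":1},{"dx":-0.025,"dy":0,"dz":0,"roll":0,"jaw":1},{"dx":-0.025,"dy":0,"dz":0,"roll":0,"jaw":1},{"dx":-0.02,"dy":0,"dz":0,"roll":0,"jaw":1},{"dx":0,"dy":0,"dz":0,"roll":0,"jaw":1},{"dx":0,"dy":0,"dz":0,"roll":0,"jaw":1}]}}

```text
t: 27.35
eef_pos: [0.443, 0.1418, 0.2627]
ee_rot: [3.141, 0.0, 3.048]
force: [0.1, 0.6, -0.4]
width: 0.0879
gripper_force: 0.0
```

```bash
python3 sh.py m3; python3 cnt.py k7; python3 - <<'E'
from h import *
a=np.load('pics/m3.npz')['im'];b=np.load('pics/m3t.npz')['im']
s=cv2.resize(a[145:305,185:345,::-1],(400,400),interpolation=cv2.INTER_CUBIC)
t=cv2.resize(b[150:245,185:395,::-1],None,fx=1.9,fy=1.9,interpolation=cv2.INTER_CUBIC)
c=np.zeros((600,800,3),np.uint8);c[:400,:400]=s;c[:t.shape[0],400:400+t.shape[1]]=t
z=cv2.resize(b[150:245,185:265,::-1],(320,380),interpolation=cv2.INTER_CUBIC);c[200:580,440:760]=z
cv2.imwrite('pics/m3b.png',c)
E
```

```text
side 0.55 9 0.1548 0.0578
side 0.56 8 0.1542 0.0576
side 0.62 15 0.1426 0.0623
side 0.63 22 0.1433 0.0605
side 0.64 23 0.1434 0.0621
side 0.65 25 0.1444 0.0582
side 0.66 33 0.1419 0.0571
side 0.67 30 0.1426 0.0584
top 0.55 8 0.1526 0.057
top 0.56 6 0.154 0.057
top 0.62 27 0.1362 0.0617
top 0.63 40 0.1367 0.0616
top 0.64 37 0.1357 0.0621
top 0.65 35 0.136 0.0595
top 0.66 47 0.1365 0.0582
top 0.67 42 0.1368 0.0583
top 0.68 13 0.1355 0.0561
side px [253 160   8   1   8] x 54..75 y -126..-121 z 38..41 bri 145.0
side px [282 160   6   2   7] x -26..-11 y -126..-120 z 37..43 bri 140.0
side px [260 173   4   3  10] x 41..51 y -83..-72 z 16..22 bri 47.0
side px [260 184   7   9  41] x 23..42 y -4..11 z 11..44 bri 43.0
side px [249 188   6   5  21] x 57..72 y -6..12 z 14..26 bri 37.0
side px [245 202   7   8  38] x 55..71 y 80..95 z 17..42 bri 36.0
top px [375 170   4  20  34] x 25..75 y -125..-123 z 10..33 bri 72.0
top px [326 174   8   9  48] x 53..75 y -10..9 z 16..30 bri 46.0
top px [294 176   8   8  52] x 55..71 y 76..94 z 14..43 bri 37.0
top px [358 179   8   8  46] x 39..56 y -94..-75 z 10..25 bri 53.0
top px [328 185   7   7  44] x 23..44 y -8..9 z 21..43 bri 38.0
top px [377 191   2   3   6] x 14..22 y -125..-123 z 11..24 bri 64.0
```

View pics/m3b.png

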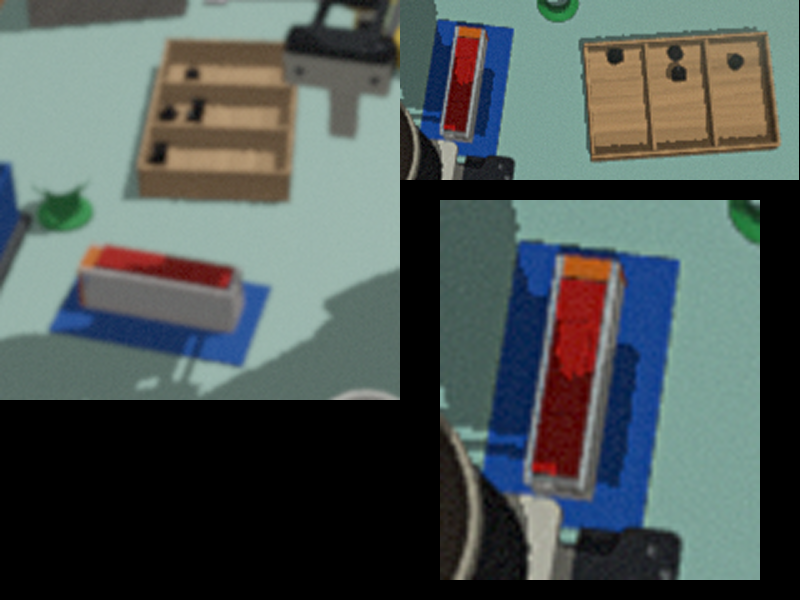

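```bash
python3 - <<'E'
from h import *
f=np.load('pics/k7t.npz')
for r,c in(((175,185),(293,303)),((184,193),(327,336)),((173,184),(325,335))):
    X,_=cloud('top',f['d'],r,c);print((X[...,2]*1000).round().astype(int));print(f['im'][r[0]:r[1],c[0]:c[1]].max(-1))
for q in((558,258),(622,262),(590,496),(528,488)): print(at_z('top',185+(q[0]-440-1.5)/4,150+(q[1]-200-1.5)/4,.054).round(4))
E
```

```text
[[23 23 22 18 17 19 20 16 19 16]
 [15 12 33 37 42 37 39 36 35  3]
 [ 3  6 35 40 38 43 37 38 34 30]
 [ 7 17 34 36 39 36 38 37 36 34]
 [ 4 19 30 36 40 39 42 38 40 33]
 [ 6 20 32 39 35 40 43 40 39 40]
 [ 7 16 33 38 40 39 39 38 41 35]
 [ 7  8 31 32 29 29 31 26 32 29]
 [ 5  8  6 11 15 14 15  3  4  5]
 [ 6  7  6  6  7  3  6  3  6  8]]
[[ 88  66  64  58  56  55  57  63  85  96]
 [ 94  72  40  30  37  46  43  40  44  94]
 [ 96  72  34  29  40  32  35  37  47 108]
 [101  47  35  36  37  38  46  36  41 100]
 [123  46  32  35  42  34  34  31  41  81]
 [159  48  24  38  41  35  35  39  34  84]
 [163  70  23  34  31  35  31  29  37  85]
 [165 113  50  28  28  31  31  57  93 124]
 [176 169 118  72  70  53  94 130 170 175]
 [170 174 167 142 139 123 165 173 168 164]]
[[  10    4    4    0    9    8    8    2    4]
 [   3    9   -1   22   22   22   21    3    5]
 [   2    3   39   41   38   41   39   38   30]
 [   6   29 1164   36   38   36   42   38   30]
 [   5   36   33   41   36   38   43   40   34]
 [   3   38   39   40   36   40   42   40   37]
 [   8   34   37   39   40   42   38   37   34]
 [
[... 676 characters left out ...]
]
 [ 4  2 25 19 21 18 20 19 22  5]
 [ 8  7  6 22 21 22 18 18  3  2]
 [ 5  8  4  5 17 17 18  4  6  7]
 [ 6  6  4  7  4  4  4  4  7  5]]
[[ 91  97  87  87  88  76  89  98 100 100]
 [112  90  55  41  42  42  56  91 142 138]
 [148  75  39  43  49  38  42  80 160 172]
 [105  48  39  41  43  48  48  55 117 170]
 [101  37  37  47  49  49  43  48  80 161]
 [114  46  40  43  47  54  48  39  52 120]
 [157  74  37  42  43  39  39  41  65 144]
 [164 113  61  45  43  45  46  44  97 167]
 [175 165 120  75  46  44  61  98 142 168]
 [167 171 153 124  73  79 106 161 164 158]
 [159 139  97  94  91  94 102 147 162 156]]
[0.6935 0.1529 0.054 ]
[0.6919 0.1115 0.054 ]
[0.5389 0.1243 0.054 ]
[0.5429 0.1635 0.054 ]
```

```bash
python3 -c "
from station import *
print(job_done())"
```

```text
the job is handed in; nothing more can be done
None
```

I handed the job in. The lid is fully home. By my count the six knobs lie 2, 3 and 1 across the bays, from the bay nearest the mat to the farthest. In the two fuller bays two knobs are stacked, their centres at about 30–33 mm, under the 36 mm limit. The empty shaker stands upright on the mat, released. The hand-in call gave no verdict.

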